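Set the strip guide gap with the knurled wheel

TASK

The strip guide is still open too wide for the next lead strip. Roll the knurled adjuster wheel under a fingertip, stroke by stroke, until the sliding jaw has closed the gap so far that the nib on the jaw points at the nib of the gauge clip, then take the finger away. Move the jaw only with the wheel: do not push the jaw itself, and do not move the block, box, jar or strip carrier standing around.

Things in the scene. Friction and masses are not known exactly. Their poses are not given: they have to be found in the camera images.
- fixture: strip guide, fixed to the table: grey base plate 155 (x) x 200 (y) x 12 mm; origin under its middle at table height; its y is the way the jaw closes, z is up. Heights above the table: wheel 72 mm; gear housing (on the wheel's +x side) 57, bearing plate (-x side) 52, both 2.5 mm beside the wheel; gauge clip 47, jaw bars 48, both jaws 42 mm.
- wheel: knurled steel wheel, 56 mm diameter, 16 mm wide, upright, axle along the fixture's x; origin at its centre, 44 mm high; its frame turns. Turns without end and easily (under 1 N at the rim), so a light press of 3 to 10 N drives it by friction; it does not sink. Top rolled to the fixture's +y closes the jaw, to -y opens it: 1 mm of jaw per 3.5 mm of rim. Wheel and jaw stay where left.
- wheel_top (a point): the highest point of the wheel's rim, 72 mm above the table, in the middle of its width; fixed in the fixture, axes as the fixture's
- jaw: sliding aluminium jaw, 50 (x) x 30 (y) x 26 mm, top 42 mm above the table, with a dark nib on top and steel bars to the gear housing; origin at table height below its working face; slides along the fixture's y, 50 mm of travel
- jaw_index (a point): tip of the dark nib on the jaw, 47 mm above the table, pointing to the fixture's +x; axes as the fixture's
- gauge_mark (a point): tip of the dark nib of the gauge clip, 47 mm above the table, pointing to the fixture's -x; axes as the fixture's. The clip (30 x 12 mm) is fixed on the graduated scale rail, each time elsewhere along it. The jaw is set when both nib tips have the same y in the fixture (1 mm apart in x). At the start the jaw nib is 10 to 40 mm short, towards -y.
- setup_block: height setting block, grey steel block 28x40x32 mm with an upright pin, loose, to be left alone; origin under its middle
- clip_box: small clip box 44x70x30 mm, loose, to be left alone; origin under its middle
- jar_flux: screw-cap jar, 48 mm across, 50 mm tall, loose, to be left alone; origin under its middle
- strip_carrier: flat lead-strip carrier 38x90x9 mm, loose, to be left alone; origin under its middle

How it is judged:
By the outcome, as a careful person would: the job done as asked, in the order asked, and still so for the second after the job is handed in, with the robot touching nothing.
It also fails if it takes over 56 s, if anything falls off the work surface, if the arm or the gripper's body presses on something with over 40 N, if the wrist force passes 120 N, or if a joint passes its speed limit or range.

ROBOT

A 7-joint arm with a two-finger parallel gripper is mounted at the origin on the work surface; the furniture and walls round the work are solid. World frame = base frame: x ahead of the robot, y to its left, z up, the work surface at z = 0. Lengths are in mm, angles in rad, forces in N, time in s.
With the tool pointing down it reaches from about 400 to 875 mm from the base axis. Payload 4.4 kg.
Tool frame: the origin (TCP) lies on the centre line of the jaws, within the pads' length; the fingertips stand 14 mm ahead of it and the grasp point (between the pads) lies 5 mm behind it; z points along the fingers, x is the direction in which the jaws open and shut, and the axes are right-handed (so a half turn about z gives the same grasp; the last joint's range is limited). The gripper opens to 85 mm and grips with 20 to 120 N. Pads are 22 mm wide; open, the fingers measure 114 mm over their backs; the gripper's body (76 mm by 85 mm) begins 54 mm behind the grasp point. The pads swing forward as they close: fully open they stand 13 mm farther back than shut.
Start: joints at [-1.383, 0.628, 0.038, 1.517, -0.027, 0.996, -0.02], TCP at [163.18, 629.198, 245.313] pointing down, gripper open.
Joint ranges: [-3.06, 3.06], [-0.37, 2.12], [-1.25, 1.32], [0.18, 2.47], [-1.1, 4.24], [0.23, 1.98], [-2.94, 2.94]. Speed limits (rad/s): [2.57, 2.57, 3.14, 3.14, 3.14, 3.14, 3.14].

INTERFACE

Orientations are given as [roll, pitch, yaw] about the fixed x, y, z axes, in that order (R = Rz(yaw) Ry(pitch) Rx(roll)).
In Python, from cell import ctrl gives the robot as it stands.
- The arm moves only by the tool send_rows, never from a script. Its argument "commands" is a list of rows, each a list of 5 numbers: the finger opening in mm, from 0 to 85.4, then the shift along the tool's x, y, z in mm, then the turn about the tool's z in degrees. In form: [[grip, x, y, z, roll], ...]. A call has 1 to 5 rows; each row is the pose to reach, as a shift and turn from the pose measured when the call began, along the tool's axes at that moment; what a row does not reach only later rows make up. A row lasts 1/10 s, in which the tool goes at most 50 mm and 8.59 degrees, less where a joint would pass 70% of its speed; a pose out of reach is approached as far as the arm can. A call with a gripper value outside its range is refused whole. The fingers move at their own pace and stop on an object; the grip force is fixed at half the most. Time passes only in rows, so rows that repeat a pose let the fingers close. It gives the time, the measured TCP pose, the force and the opening at its end, in the units of the state.
- ctrl.read_state(): the state, without advancing time (a new reading comes with each control period).
- ctrl.get_image(name): name is "scene" or "top" or "wrist"; returns the picture (420x560x3 uint8, red, green, blue); there is no depth.
- ctrl.camera_params(name): a dict with "fx", "fy", "cx", "cy" (pixels), "cam_to_world" (4x4, takes a point from camera to world coordinates). Camera axes: x right, y down, z forward; pixel columns grow to the right and rows downward; lengths in mm; the calibration is good to about 2 mm. A picture is of the moment at which its call begins: read the wrist's pose just before it. camera_params takes no time and is no camera call; for the wrist camera it gives the pose at the moment of the call.
- ctrl.finish_job(): hands the job in, once; it reports no verdict.
The state is a dict: "clock": time; "qpos": joint angles; "qd": joint speeds; "tau": joint torques, N m; "eef_pos": TCP position; "tool_rot": TCP orientation; "force": force on the tool from outside, world axes, zero at the start; "torque": the same for the moment, N m; "width": finger opening in mm.
Only numpy, scipy, OpenCV 4.12 (cv2) and the standard library are available. Lean on these libraries where they do the work, as an engineer would, in place of code of your own. Each camera call takes 0.05 s, during which the arm holds its last target.

## Working session

There is one attempt and no reset: what is moved stays moved. The work goes in short steps, Python scripts to look and compute and a tool call to move; the robot and the scene stay as the last step left them, time stands still between calls to the robot, and variables do not carry over. Pictures are saved under pics/ and viewed, and the job is handed in when it is done.

Besides the shell and the picture viewer there is one more tool, called after "Request:" as name(argument=value, ...), one argument or row to a line, values as JSON. send_rows: Moves the arm, as the interface text tells. Its arguments: {"type":"object","properties":{"commands":{"type":"array"}},"required":["commands"]}

```bash
mkdir -p pics; ls
python3 - <<'E'
from cell import ctrl
import cv2,numpy as np
s=ctrl.read_state();print(s['clock'],s['eef_pos'],s['tool_rot'],s['force'],s['width'])
for n in ['scene','top','wrist']:
    im=ctrl.get_image(n);cv2.imwrite(f'pics/{n}0.png',im[:,:,::-1])
    p=ctrl.camera_params(n);print(n,p['fx'],p['cx'],p['cy'],np.round(p['cam_to_world'],3).tolist())
E
```

```text
pics
0.0 [163.00240526 628.58102664 244.37225612] [3.14156840e+00 1.96173338e-03 1.31704836e+00] [ 0.0889459  -0.58749576  0.40526429] 85.30041457250437
scene 514.7849347637061 284.1428260396488 212.1236629996971 [[0.889, -0.331, 0.317, 234.708], [-0.458, -0.61, 0.647, -748.09], [-0.021, -0.72, -0.693, 648.08], [0.0, 0.0, 0.0, 1.0]]
top 463.6604111492978 285.89643925124386 213.38830055194353 [[-0.016, -0.995, 0.096, 437.203], [-1.0, 0.016, -0.009, -189.558], [0.008, -0.096, -0.995, 910.35], [0.0, 0.0, 0.0, 1.0]]
wrist 311.5731975798882 280.4317749614656 205.34425234880803 [[0.251, 0.916, 0.312, 82.981], [0.968, -0.238, -0.082, 650.521], [-0.001, 0.322, -0.947, 372.397], [0.0, 0.0, 0.0, 1.0]]
```

View pics/scene0.png

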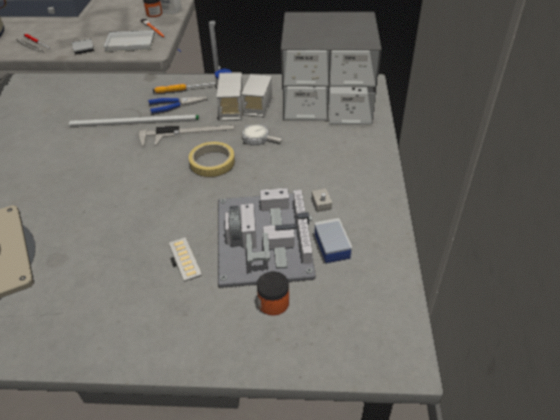

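View pics/top0.png

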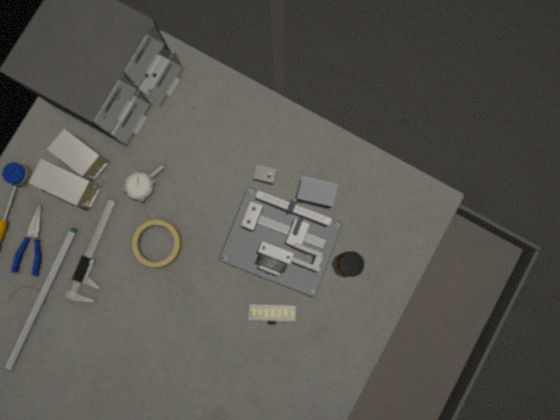

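Run:
```python
import cv2
t=cv2.imread('pics/top0.png')[170:310,210:350];cv2.imwrite('pics/topc.png',cv2.resize(cv2.convertScaleAbs(t,alpha=1.3),(0,0),fx=4.2,fy=4.2,interpolation=cv2.INTER_CUBIC))
t=cv2.imread('pics/scene0.png')[180:290,205:355];cv2.imwrite('pics/scenec.png',cv2.resize(cv2.convertScaleAbs(t,alpha=1.3),(0,0),fx=5,fy=5,interpolation=cv2.INTER_CUBIC))
```

```text
(no output)
```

View pics/topc.png

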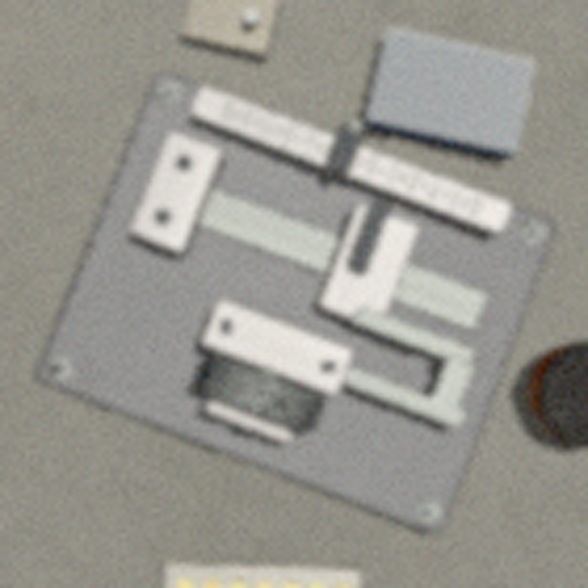

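View pics/scenec.png

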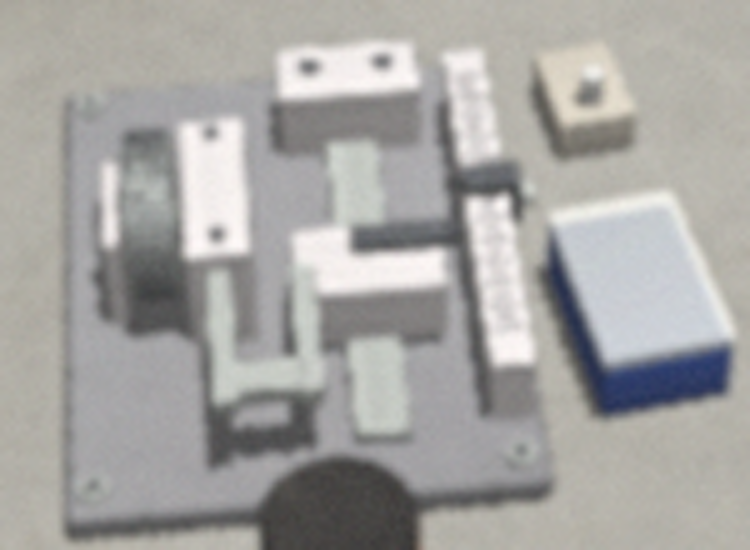

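```bash
cat > h.py <<'E'
import numpy as np
from cell import ctrl
def proj(p,P):
    T=np.linalg.inv(np.array(p['cam_to_world']));c=np.atleast_2d(P)@T[:3,:3].T+T[:3,3]
    return np.c_[p['fx']*c[:,0]/c[:,2]+p['cx'],p['fy']*c[:,1]/c[:,2]+p['cy']]
def ray(p,uv,z):
    T=np.array(p['cam_to_world']);uv=np.atleast_2d(uv)
    d=np.c_[(uv[:,0]-p['cx'])/p['fx'],(uv[:,1]-p['cy'])/p['fy'],np.ones(len(uv))]@T[:3,:3].T
    return T[:3,3]+d*((z-T[2,3])/d[:,2])[:,None]
E
python3 - <<'E'
from h import *
from scipy.optimize import least_squares
t=ctrl.camera_params('top');s=ctrl.camera_params('scene')
tc=lambda a:np.array(a)/4.2+[210,170]
sc=lambda a:np.array(a)/5+[205,180]
ut=tc([[155,72],[552,222],[432,532],[38,378]]);us=sc([[68,92],[68,528],[548,492]])
Ft=np.array([[77.5,100,12],[77.5,-100,12],[-77.5,-100,12],[-77.5,100,12]]);Fs=np.array([[-77.5,100,12],[-77.5,-100,12],[77.5,-100,12]])
def W(q,F):
    c,si=np.cos(q[2]),np.sin(q[2]);return np.c_[q[0]+c*F[:,0]-si*F[:,1],q[1]+si*F[:,0]+c*F[:,1],F[:,2]]
f=lambda q:np.r_[(proj(t,W(q,Ft))-ut).ravel(),(proj(s,W(q,Fs))-us).ravel()]
r=least_squares(f,[450,-190,-.3]);q=r.x;print(q,np.round(r.fun,1))
def loc(P):
    c,si=np.cos(q[2]),np.sin(q[2]);d=P[:,:2]-q[:2];return np.c_[c*d[:,0]+si*d[:,1],-si*d[:,0]+c*d[:,1]]
print('bearing',loc(ray(t,tc([[205,408],[292,438]]),52)).round(1))
print('housing',loc(ray(t,tc([[217,300],[355,350],[345,393],[203,345]]),57)).round(1))
print('wheel ends z44',loc(ray(t,tc([[197,378],[322,415]]),44)).round(1))
print('jawnib, clip nib top',loc(ray(t,tc([[378,200],[327,180]]),47)).round(1))
print('scene nibs',loc(ray(s,sc([[452,232],[455,187]]),47)).round(1))
print('scene housing',loc(ray(s,sc([[180,122],[243,118],[250,240],[190,248]]),57)).round(1))
print('jaw top z42',loc(ray(t,tc([[358,200],[418,222],[378,318],[320,298]]),42)).round(1))
E
```

```text
[ 4.69135955e+02 -1.86576870e+02 -3.88658575e-01] [ 0.5 -1.1  1.6  0.3  1.6  1.8 -1.5  0.2 -0.4  0.2 -1.1 -1.1  1.6 -2. ]
bearing [[-59.5  19.5]
 [-57.8 -20.7]]
housing [[-13.8  31.7]
 [-12.1 -32.4]
 [-31.1 -35.1]
 [-34.2  30.2]]
wheel ends z44 [[-48.8  28. ]
 [-43.8 -29.4]]
jawnib, clip nib top [[ 53.8 -18.1]
 [ 53.9   6.3]]
scene nibs [[ 53.  -20.9]
 [ 56.1  -0.1]]
scene housing [[-33.8  30.9]
 [-12.5  30.6]
 [-12.9 -27.3]
 [-32.2 -28.8]]
jaw top z42 [[ 51.   -9.7]
 [ 51.6 -38.3]
 [  5.1 -37.1]
 [  4.   -9.8]]
```

View pics/wrist0.png

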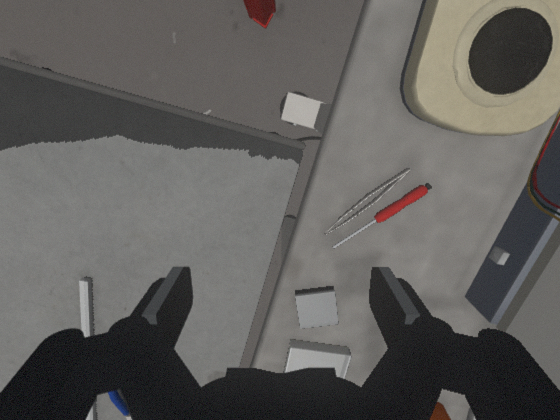

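Request:
send_rows(
  commands=[
    [0,-33,36,0,0],
    [0,-66,72,0,0],
    [0,-99,108,0,0],
    [0,-132,144,0,0],
    [0,-165,180,0,0],
  ],
)

```text
clock: 0.65
eef_pos: [296.6, 422.0, 244.7]
tool_rot: [3.141, 0.002, 1.317]
force: [1.5, -0.9, -0.5]
width: 12.3
```

Request:
send_rows(
  commands=[
    [0,-33,36,0,0],
    [0,-66,72,0,0],
    [0,-99,108,0,0],
    [0,-132,144,0,0],
    [0,-165,180,0,0],
  ],
)

```text
clock: 1.15
eef_pos: [430.2, 215.3, 245.1]
tool_rot: [3.141, 0.001, 1.317]
force: [1.4, 1.2, -0.3]
width: 0.2
```

Request:
send_rows(
  commands=[
    [0,-40,10,0,2],
    [0,-80,20,0,4],
    [0,-120,30,0,6],
    [0,-160,40,0,7.7],
    [0,-200,50,0,7.7],
  ],
)

```text
clock: 1.65
eef_pos: [428.1, 7.6, 245.4]
tool_rot: [3.141, 0.001, 1.183]
force: [1.2, -0.1, -0.7]
width: -0.4
```

Request:
send_rows(
  commands=[
    [0,-40,16,10,0],
    [0,-80,33,30,0],
    [0,-120,50,60,0],
    [0,-164,66,90,0],
    [0,-164,66,115,0],
  ],
)

```text
clock: 2.15
eef_pos: [427.0, -175.3, 130.0]
tool_rot: [3.138, 0.004, 1.175]
force: [0.4, -0.3, -0.1]
width: 0.1
```

```bash
cat > shot.py <<'E'
import sys,cv2
from h import *
tag=sys.argv[1]
s=ctrl.read_state();print(s['clock'],s['eef_pos'].round(2) if hasattr(s['eef_pos'],'round') else s['eef_pos'],s['tool_rot'],s['force'])
for n in sys.argv[2:]:
    p=ctrl.camera_params(n);im=ctrl.get_image(n);cv2.imwrite(f'pics/{n}{tag}.png',im[:,:,::-1])
    np.save(f'pics/{n}{tag}.npy',p,allow_pickle=True)
E
python3 shot.py 1 wrist top
```

```text
2.15 [ 427.01 -175.28  130.05] [3.13763448 0.00401797 1.17496741] [ 0.43147755 -0.32182844 -0.07834736]
```

View pics/wrist1.png

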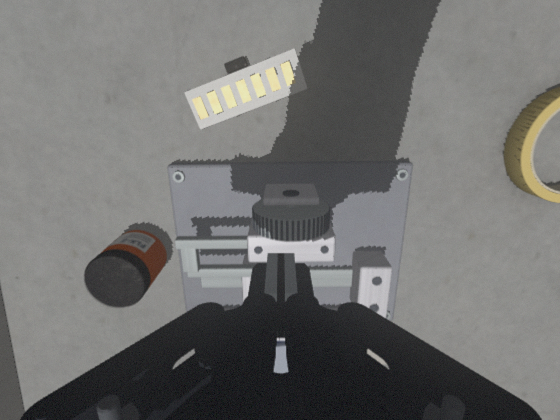

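View pics/top1.png

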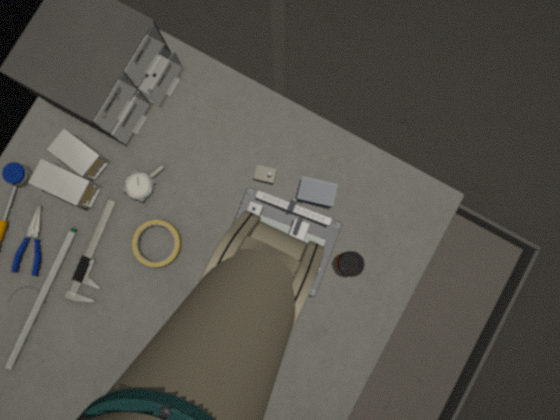

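```bash
python3 - <<'E'
import cv2
t=cv2.imread('pics/wrist1.png')[150:300,200:400];cv2.imwrite('pics/w1c.png',cv2.resize(t,(0,0),fx=4,fy=4,interpolation=cv2.INTER_CUBIC))
E
cat >> h.py <<'E'
Q=[469.136,-186.577,-.38866]
def loc(P,q=Q):
    c,si=np.cos(q[2]),np.sin(q[2]);P=np.atleast_2d(P);d=P[:,:2]-q[:2];return np.c_[c*d[:,0]+si*d[:,1],-si*d[:,0]+c*d[:,1]]
E
python3 - <<'E'
from h import *
p=np.load('pics/wrist1.npy',allow_pickle=True).item()
print(loc(np.array([[427.01,-175.28]])))
print('corners',loc(ray(p,[[169,162],[412,159]],12)))
print('bearing hole z52',loc(ray(p,[[291,193]],52)),'housing holes z57',loc(ray(p,[[258,250],[324,250]],57)))
E
```

```text
[[-43.26512868  -5.50914922]]
corners [[-79.29673831 -93.59338319]
 [-80.41199191  99.30758531]]
bearing hole z52 [[-64.97031547   2.46163362]] housing holes z57 [[-24.02097726 -21.161684  ]
 [-23.76145436  26.08388002]]
```

View pics/w1c.png

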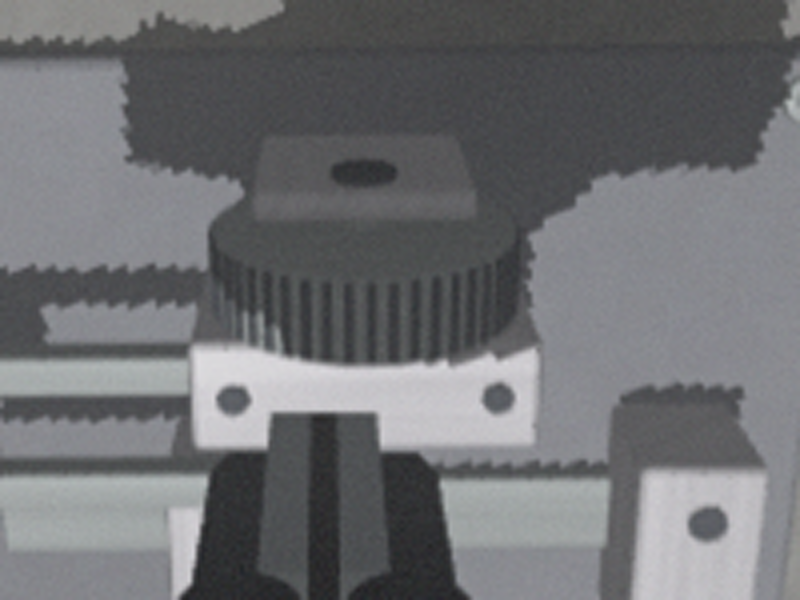

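Run:
```python
from h import *
p=np.load('pics/wrist1.npy',allow_pickle=True).item()
print(loc(ray(p,[[291,220.7],[291,240.5]],72)), loc(ray(p,[[267,253],[295,253]],116)))
```

```text
[[-52.47666898   1.93910519]
 [-38.51854116   1.99066298]] [[-52.55950348 -11.48315013]
 [-52.48212457   2.71573422]]
```

Request:
send_rows(
  commands=[
    [0,-3,-2,15,0],
    [0,-3,-2,30,0],
    [0,-3,-2,38,0],
    [0,-3,-2,40,0],
    [0,-3,-2,40,0],
  ],
)

```text
clock: 2.75
eef_pos: [421.7, -172.0, 88.6]
tool_rot: [-3.136, 0.002, 1.18]
force: [-0.2, -0.2, -0.2]
width: 0.1
```

```bash
python3 shot.py 2 wrist
python3 - <<'E'
import cv2
t=cv2.imread('pics/wrist2.png')[150:300,200:400];cv2.imwrite('pics/w2c.png',cv2.resize(t,(0,0),fx=4,fy=4,interpolation=cv2.INTER_CUBIC))
E
```

```text
2.75 [ 421.72 -171.97   88.55] [-3.13606884e+00  2.13054480e-03  1.17958831e+00] [-0.23966863 -0.24088707 -0.16674212]
```

View pics/w2c.png

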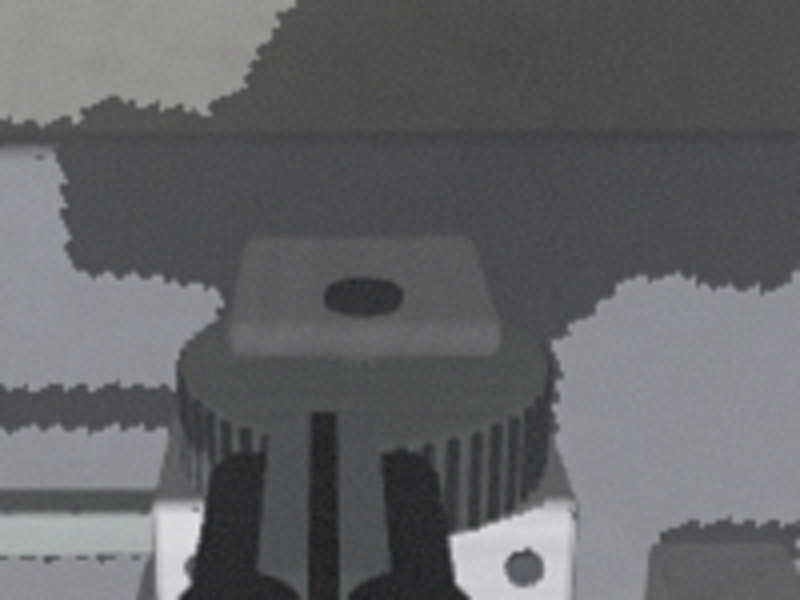

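Request:
send_rows(
  commands=[
    [0,-5,1,0,0],
    [0,-5,1,1,0],
    [0,-5,1,2,0],
    [0,-5,1,2.5,0],
    [0,-5,1,2.5,0],
  ],
)

```text
clock: 3.3
eef_pos: [420.7, -177.1, 86.1]
tool_rot: [-3.136, 0.002, 1.179]
force: [0.3, -0.5, 0.2]
width: 0.1
```

Request:
send_rows(
  commands=[
    [0,0,0,0.5,0],
    [0,0,0,1,0],
    [0,0,0,1,0],
  ],
)

```text
clock: 3.6
eef_pos: [420.7, -177.3, 85.4]
tool_rot: [-3.136, 0.002, 1.179]
force: [-0.4, 0.1, 4.0]
width: -0.2
```

Request:
send_rows(
  commands=[
    [0,3,0,0.3,0],
    [0,6,0,0.3,0],
    [0,9,0,0.3,0],
    [0,12,0,0.3,0],
    [0,15,0,0.3,0],
  ],
)

```text
clock: 4.1
eef_pos: [426.4, -163.5, 85.8]
tool_rot: [-3.137, 0.002, 1.179]
force: [-2.0, -0.0, 11.4]
width: -0.0
```

Request:
send_rows(
  commands=[
    [0,2,0,0.4,0],
    [0,5,0,0.5,0],
    [0,5,0,-6,0],
    [0,-5,0,-10,0],
    [0,-18,0,-10,0],
  ],
)

```text
clock: 4.6
eef_pos: [419.9, -180.6, 96.5]
tool_rot: [-3.138, 0.002, 1.18]
force: [0.0, -0.3, -0.5]
width: 0.1
```

```bash
python3 shot.py 3 top scene wrist
python3 - <<'E'
import cv2
t=cv2.imread('pics/top3.png')[170:310,210:350];t=cv2.resize(t,(0,0),fx=4.2,fy=4.2,interpolation=cv2.INTER_CUBIC);cv2.imwrite('pics/t3c.png',cv2.convertScaleAbs(t,alpha=1.3))
t=cv2.imread('pics/scene3.png')[180:290,205:355];cv2.imwrite('pics/s3c.png',cv2.resize(cv2.convertScaleAbs(t,alpha=1.3),(0,0),fx=5,fy=5,interpolation=cv2.INTER_CUBIC))
E
```

```text
4.6 [ 419.87 -180.61   96.52] [-3.13815866e+00  2.34930752e-03  1.18011372e+00] [ 0.02688882 -0.32573293 -0.51800125]
```

View pics/t3c.png

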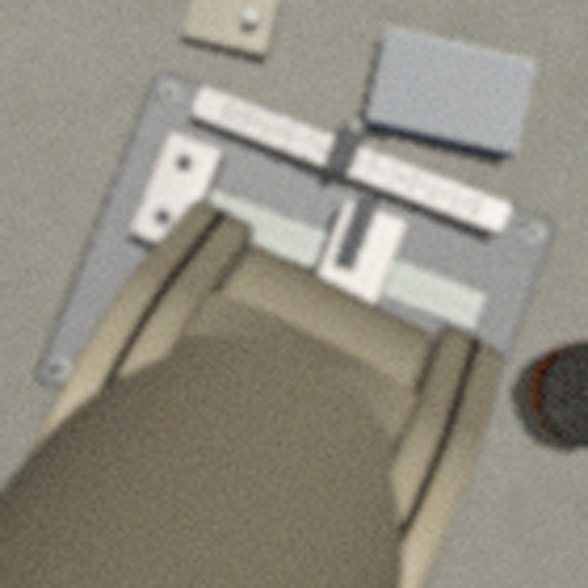

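View pics/s3c.png

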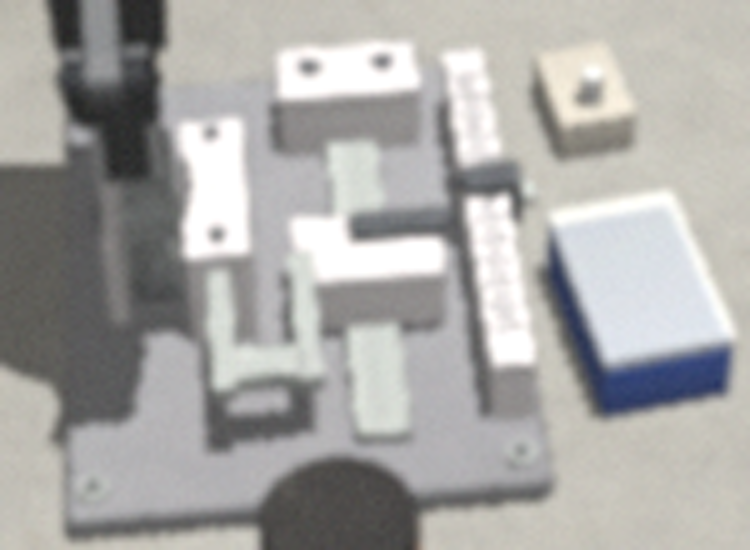

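Request:
send_rows(
  commands=[
    [0,2,0,9,0],
    [0,2,0,11.2,0],
    [0,5,0,11.2,0],
    [0,9,0,11.1,0],
    [0,13,0,11.0,0],
  ],
)

```text
clock: 5.25
eef_pos: [423.9, -169.6, 85.8]
tool_rot: [-3.138, 0.003, 1.176]
force: [-2.0, -0.4, 16.2]
width: 0.0
```

Request:
send_rows(
  commands=[
    [0,3,0,0.2,0],
    [0,6,0,0.2,0],
    [0,10,0,0.4,0],
    [0,10,0,-6,0],
    [0,-4,0,-8,0],
  ],
)

```text
clock: 5.75
eef_pos: [423.3, -171.3, 93.8]
tool_rot: [-3.137, 0.002, 1.18]
force: [1.0, -0.6, -0.5]
width: -0.1
```

```bash
python3 shot.py 4 top scene
cat > crop.py <<'E'
import cv2,sys
k=sys.argv[1]
t=cv2.imread(f'pics/top{k}.png')[190:240,270:350]
s=cv2.imread(f'pics/scene{k}.png')[205:245,255:325]
f=lambda t,n:cv2.imwrite(n,cv2.resize(cv2.convertScaleAbs(t,alpha=1.3),(0,0),fx=10,fy=10,interpolation=cv2.INTER_CUBIC))
f(t,f'pics/tz{k}.png');f(s,f'pics/sz{k}.png')
E
python3 crop.py 4
```

```text
5.75 [ 423.3  -171.29   93.83] [-3.13729293e+00  1.95394750e-03  1.18019114e+00] [ 0.96108205 -0.63520551 -0.51997205]
```

View pics/tz4.png

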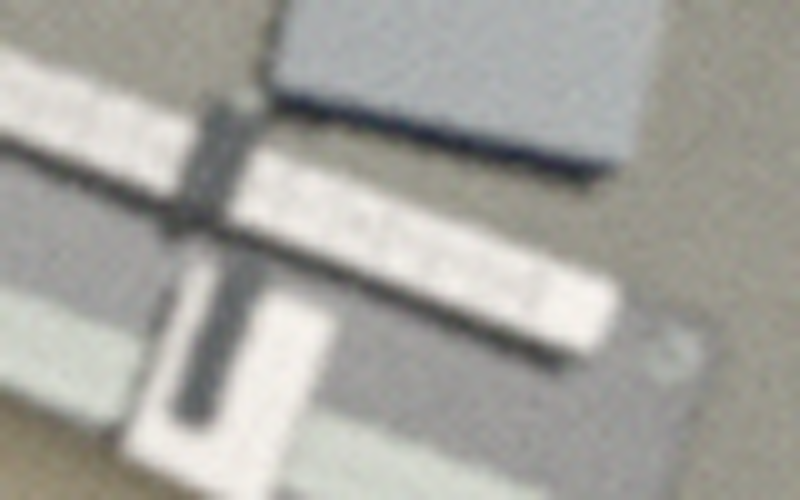

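View pics/sz4.png

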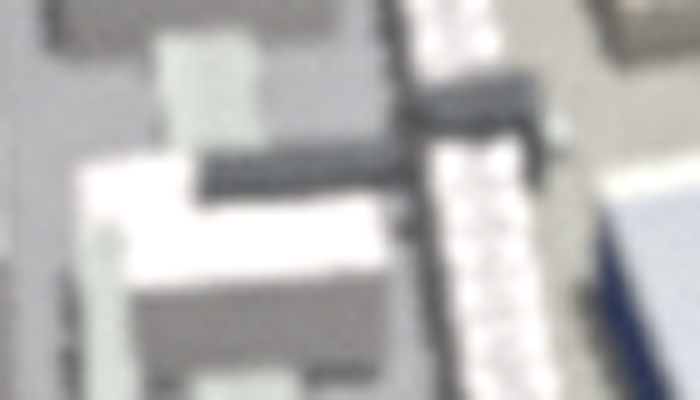

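Request:
send_rows(
  commands=[
    [0,-4,0,4,0],
    [0,-4,0,8.2,0],
    [0,-1,0,8.3,0],
    [0,3,0,8.2,0],
    [0,7,0,8.2,0],
  ],
)

```text
clock: 6.35
eef_pos: [424.5, -167.8, 85.9]
tool_rot: [-3.137, 0.004, 1.174]
force: [-1.7, 0.1, 9.9]
width: 0.0
```

Good press. Finish the stroke, lift, and move for a wrist view.

Request:
send_rows(
  commands=[
    [0,3,0,0.3,0],
    [0,7,0,0.5,0],
    [0,7,0,-6,0],
    [0,5,30,-20,0],
    [0,0,70,-20,0],
  ],
)

```text
clock: 6.85
eef_pos: [489.0, -193.8, 106.6]
tool_rot: [-3.136, 0.004, 1.175]
force: [1.7, -0.6, -0.8]
width: -0.1
```

Request:
send_rows(
  commands=[
    [0,-5,30,0,0],
    [0,-10,68,0,0],
    [0,-10,68,5,0],
    [0,-10,68,5,0],
    [0,-10,68,5,0],
  ],
)

```text
clock: 7.35
eef_pos: [546.3, -228.3, 100.6]
tool_rot: [-3.133, 0.003, 1.175]
force: [-0.7, 0.2, 0.5]
width: -0.5
```

```bash
python3 shot.py 5 wrist top scene; python3 crop.py 5
```

```text
7.35 [ 546.33 -228.28  100.59] [-3.13282757  0.00331164  1.17539109] [-0.66646926  0.18411099  0.54798499]
```

View pics/wrist5.png

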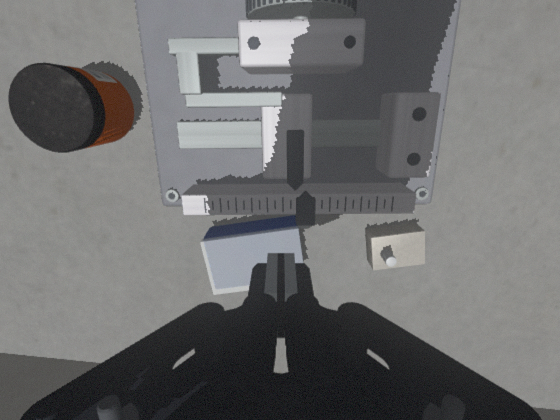

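View pics/tz5.png

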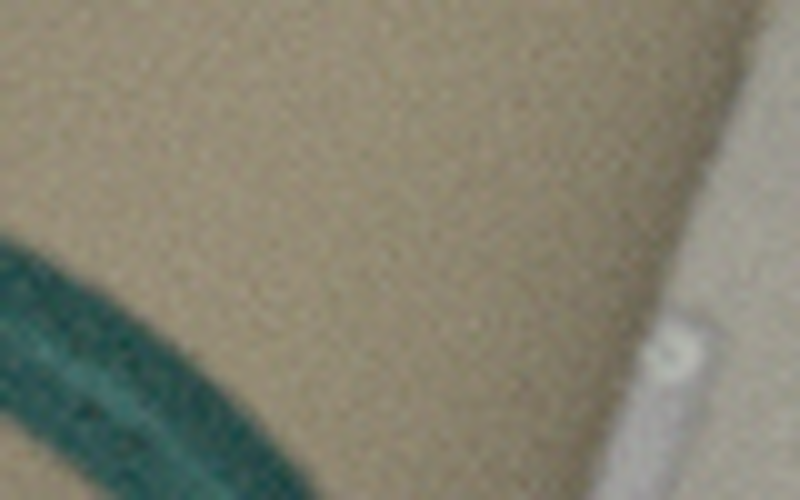

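View pics/sz5.png

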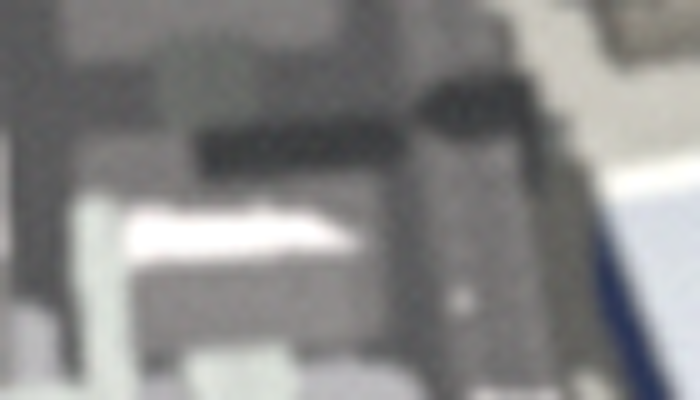

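```bash
cat > wz.py <<'E'
import cv2,sys
k,u,v=sys.argv[1],int(sys.argv[2]),int(sys.argv[3])
t=cv2.imread(f'pics/wrist{k}.png')[v-30:v+30,u-40:u+40]
cv2.imwrite(f'pics/wz{k}.png',cv2.resize(cv2.convertScaleAbs(t,alpha=1.8),(0,0),fx=10,fy=10,interpolation=cv2.INTER_CUBIC))
E
python3 wz.py 5 300 190
```

```text
(no output)
```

View pics/wz5.png

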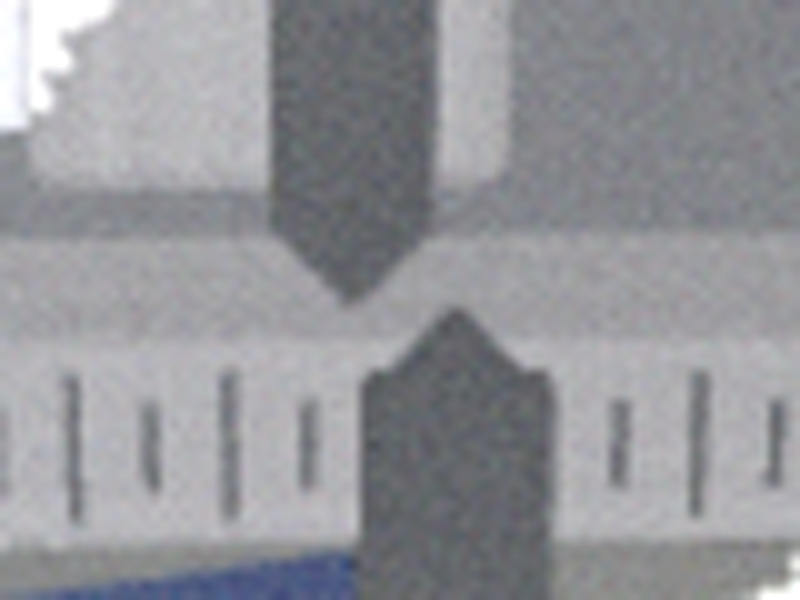

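Request:
send_rows(
  commands=[
    [0,0,-45,-8,0],
    [0,0,-90,-8,0],
    [0,-1,-135,-8,0],
    [0,-1,-135,4,0],
    [0,-1,-135,7,0],
  ],
)

```text
clock: 8.0
eef_pos: [420.7, -176.8, 95.3]
tool_rot: [-3.134, 0.003, 1.176]
force: [1.2, -0.6, -0.1]
width: -0.4
```

Request:
send_rows(
  commands=[
    [0,0,0,0,0],
  ],
)

```text
clock: 8.1
eef_pos: [421.7, -177.1, 95.5]
tool_rot: [-3.135, 0.003, 1.176]
force: [0.3, -0.5, -0.5]
width: -0.4
```

Request:
send_rows(
  commands=[
    [0,0,0,7,0],
    [0,0,0,10.2,0],
    [0,0,0,10.2,0],
    [0,3,0,10.2,0],
    [0,7,0,10.0,0],
  ],
)

```text
clock: 8.6
eef_pos: [425.2, -171.8, 85.9]
tool_rot: [-3.137, 0.004, 1.174]
force: [-0.9, 0.4, 8.3]
width: -0.1
```

Request:
send_rows(
  commands=[
    [0,4,0,0.2,0],
    [0,8,0,0.3,0],
    [0,12,0,0.4,0],
    [0,12,0,0.4,0],
    [0,12,0,-8,0],
  ],
)

```text
clock: 9.1
eef_pos: [429.8, -160.5, 93.5]
tool_rot: [-3.136, 0.004, 1.175]
force: [-0.4, 0.6, -0.5]
width: 0.2
```

Request:
send_rows(
  commands=[
    [0,-5,40,-18,0],
    [0,-10,85,-18,0],
    [0,-15,130,-12,0],
    [0,-15,130,-8,0],
    [0,-15,130,-8,0],
  ],
)

```text
clock: 9.6
eef_pos: [543.9, -224.8, 100.0]
tool_rot: [-3.135, 0.004, 1.174]
force: [-1.1, 1.3, 0.1]
width: 0.5
```

```bash
python3 shot.py 6 wrist; python3 wz.py 6 300 190
```

```text
9.6 [ 543.87 -224.82   99.98] [-3.13471375  0.00400611  1.17437926] [-1.11304771  1.30346495  0.10244063]
```

View pics/wz6.png

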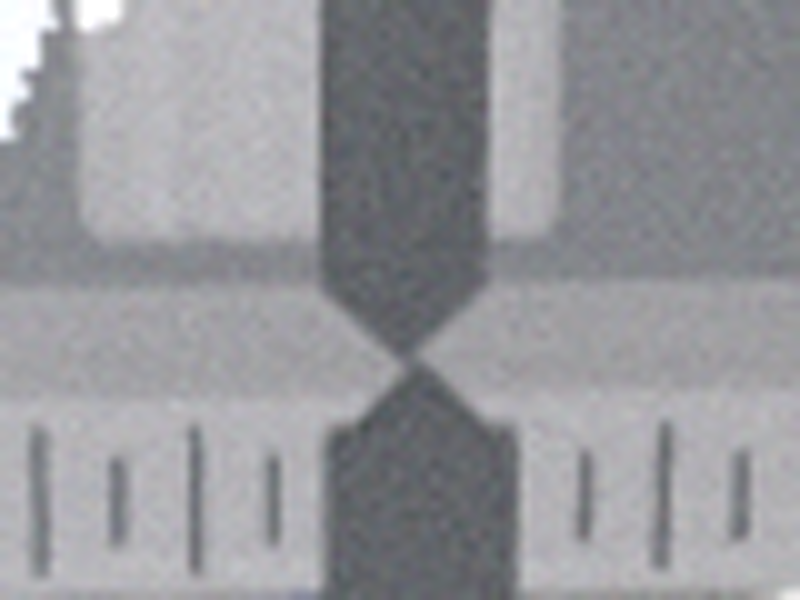

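```bash
cat > edge.py <<'E'
import cv2,sys,numpy as np
k,u,v=sys.argv[1],int(sys.argv[2]),int(sys.argv[3])
g=cv2.GaussianBlur(cv2.cvtColor(cv2.imread(f'pics/wrist{k}.png'),cv2.COLOR_BGR2GRAY),(0,0),.6).astype(float)
for r in range(v-16,v+20):
    row=g[r,u-18:u+22]; d=np.gradient(row)
    c=int(np.argmin(cv2.GaussianBlur(row[None],(0,0),2)[0][8:32]))+8
    def sub(i):
        a,b,cc=abs(d[i-1]),abs(d[i]),abs(d[i+1]);return u-18+i+.5*(a-cc)/(a-2*b+cc+1e-9)
    L=max(1,c-13)+int(np.argmin(d[max(1,c-13):c+1]));R=c+int(np.argmax(d[c:min(c+13,38)]))
    print(r,round(sub(L),2),round(sub(R),2),'mid',round((sub(L)+sub(R))/2,2))
E
python3 edge.py 6 300 194;  python3 - <<'E'
import sys;sys.path.insert(0,'.')
from h import *
p=np.load('pics/wrist6.npy',allow_pickle=True).item()
# direction of fixture x in image near nibs at z=47, scale
c,s=np.cos(Q[2]),np.sin(Q[2])
P=ray(p,[[301,196]],47)[0]
for d in ([c,s,0],[-s,c,0]): print((proj(p,P+10*np.array(d))-[301,196])/10)
E
```

```text
178 291.33 308.23 mid 299.78
179 291.4 308.15 mid 299.77
180 291.5 308.14 mid 299.82
181 291.46 308.14 mid 299.8
182 291.46 308.21 mid 299.83
183 291.42 308.2 mid 299.81
184 291.39 308.17 mid 299.78
185 291.5 308.14 mid 299.82
186 291.58 307.88 mid 299.73
187 291.77 308.12 mid 299.94
188 291.81 308.0 mid 299.91
189 292.19 307.17 mid 299.68
190 293.3 306.6 mid 299.95
191 294.32 305.0 mid 299.66
192 295.6 303.93 mid 299.76
193 296.5 302.87 mid 299.69
194 297.5 301.9 mid 299.7
195 298.69 301.75 mid 300.22
196 299.38 302.6 mid 300.99
197 299.62 303.42 mid 301.52
198 298.91 304.32 mid 301.61
199 297.68 305.23 mid 301.45
200 296.71 306.33 mid 301.52
201 295.93 307.13 mid 301.53
202 295.12 310.97 mid 303.04
203 292.24 311.2 mid 301.72
204 291.98 311.23 mid 301.61
205 291.88 311.41 mid 301.65
206 292.02 311.33 mid 301.68
207 291.9 311.29 mid 301.59
208 291.88 311.26 mid 301.57
209 291.92 311.32 mid 301.62
210 291.98 297.9 mid 294.94
211 291.88 311.19 mid 301.53
212 291.85 311.32 mid 301.58
213 291.91 311.3 mid 301.6
[[-0.02084224  1.55259839]]
[[ 1.64819153 -0.0108726 ]]
```

Request:
send_rows(
  commands=[
    [0,2,-45,-8,0],
    [0,4,-90,-8,0],
    [0,5,-132,-8,0],
    [0,5,-132,4,0],
    [0,5,-132,7,0],
  ],
)

```text
clock: 10.15
eef_pos: [420.8, -167.5, 94.3]
tool_rot: [-3.131, 0.004, 1.175]
force: [0.6, 0.6, 0.3]
width: -0.2
```

Request:
send_rows(
  commands=[
    [0,0,0,0,0],
    [0,0,0,0,0],
  ],
)

```text
clock: 10.35
eef_pos: [421.3, -167.6, 94.5]
tool_rot: [-3.132, 0.004, 1.175]
force: [1.0, 0.1, 0.4]
width: -0.0
```

Request:
send_rows(
  commands=[
    [0,0,2,6,0],
    [0,0,2,8,0],
    [0,0,2,8.6,0],
    [0,0,2,9.0,0],
    [0,0,2,9.0,0],
  ],
)

```text
clock: 10.85
eef_pos: [423.9, -168.7, 86.0]
tool_rot: [-3.133, 0.003, 1.175]
force: [0.5, 0.2, 6.2]
width: 0.0
```

Request:
send_rows(
  commands=[
    [0,1,0,0.4,0],
    [0,2.3,0,0.4,0],
    [0,3.5,0,0.4,0],
    [0,3.5,0,0.4,0],
    [0,3.5,0,0.4,0],
  ],
)

```text
clock: 11.35
eef_pos: [425.2, -165.5, 85.9]
tool_rot: [-3.133, 0.003, 1.175]
force: [-1.5, 0.4, 6.9]
width: 0.0
```

Request:
send_rows(
  commands=[
    [0,0,0,-3,0],
    [0,0,0,-10,0],
    [0,-3,40,-20,0],
    [0,-4,85,-20,0],
    [0,-5,130,-15,0],
  ],
)

```text
clock: 11.85
eef_pos: [545.4, -221.2, 101.5]
tool_rot: [-3.136, 0.003, 1.175]
force: [1.6, 0.2, 0.0]
width: -0.2
```

Request:
send_rows(
  commands=[
    [0,0,0,0,0],
    [0,0,0,0,0],
    [0,0,0,0,0],
  ],
)

```text
clock: 12.15
eef_pos: [543.8, -220.5, 101.3]
tool_rot: [-3.133, 0.003, 1.175]
force: [-0.8, -0.2, -0.0]
width: 0.4
```

```bash
python3 shot.py 7 wrist; python3 wz.py 7 300 190
```

```text
12.15 [ 543.8  -220.54  101.28] [-3.13336141  0.00340109  1.17483488] [-0.76093864 -0.23504924 -0.01606601]
```

View pics/wz7.png

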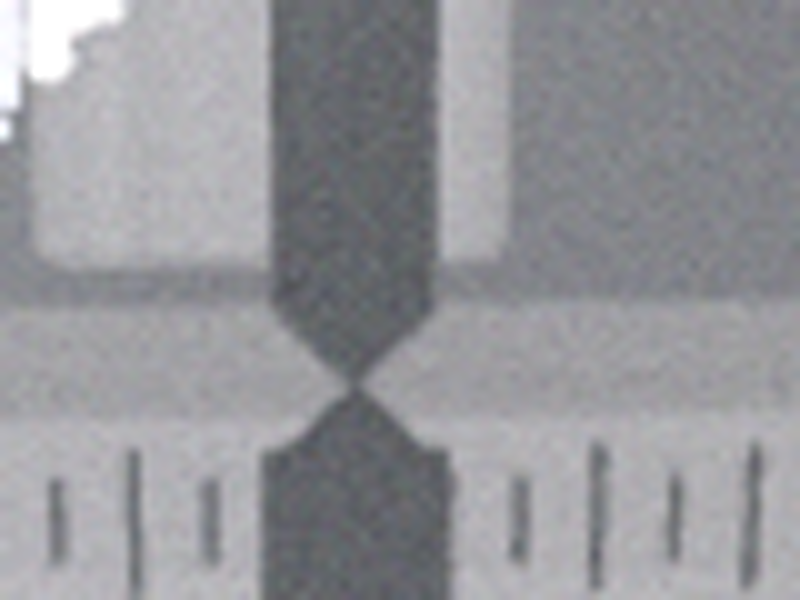

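```bash
python3 edge.py 7 295 196
python3 - <<'E'
import sys
from h import *
p=np.load('pics/wrist7.npy',allow_pickle=True).item()
c,s=np.cos(Q[2]),np.sin(Q[2])
P=ray(p,[[295,198]],47)[0]
for d in ([c,s,0],[-s,c,0]): print((proj(p,P+10*np.array(d))-[295,198])/10)
E
python3 shot.py 8 scene top
```

```text
180 286.69 303.18 mid 294.94
181 286.69 303.26 mid 294.97
182 286.7 303.26 mid 294.98
183 286.69 303.2 mid 294.95
184 286.6 303.26 mid 294.93
185 286.64 303.28 mid 294.96
186 286.74 303.0 mid 294.87
187 286.77 302.9 mid 294.83
188 286.97 302.71 mid 294.84
189 286.79 302.94 mid 294.87
190 286.79 303.05 mid 294.92
191 287.27 302.71 mid 294.99
192 288.0 301.75 mid 294.87
193 289.0 300.79 mid 294.89
194 290.21 299.3 mid 294.76
195 291.06 298.23 mid 294.64
196 291.95 297.23 mid 294.59
197 293.21 296.58 mid 294.9
198 293.72 296.32 mid 295.02
199 293.68 296.79 mid 295.23
200 292.43 297.67 mid 295.05
201 291.42 298.77 mid 295.09
202 290.44 299.87 mid 295.16
203 289.73 300.66 mid 295.19
204 288.5 301.22 mid 294.86
205 285.94 304.36 mid 295.15
206 285.81 304.46 mid 295.13
207 285.7 304.79 mid 295.25
208 285.72 305.0 mid 295.36
209 285.71 304.98 mid 295.34
210 285.58 304.86 mid 295.22
211 285.67 304.77 mid 295.22
212 285.66 302.28 mid 293.97
213 285.7 304.66 mid 295.18
214 289.21 304.6 mid 296.91
215 285.66 304.55 mid 295.11
[[-0.01153325  1.53543448]]
[[ 1.63207097 -0.01031286]]
12.2 [ 543.77 -220.48  101.4 ] [-3.13356892  0.0033198   1.17486728] [-0.04497242  0.46656684  0.36769176]
```

View pics/scene8.png

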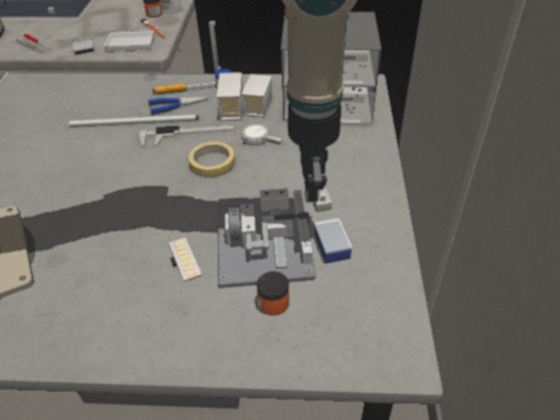

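Request:
send_rows(
  commands=[
    [0,0,0,-30,0],
    [0,0,0,-70,0],
    [0,0,0,-100,0],
    [0,0,0,-100,0],
    [0,0,0,-100,0],
  ],
)

```text
clock: 12.8
eef_pos: [544.7, -220.3, 202.2]
tool_rot: [-3.135, 0.003, 1.175]
force: [-1.0, -0.4, -0.1]
width: 0.2
```

```bash
python3 shot.py 9 wrist;python3 wz.py 9 295 190
```

```text
12.8 [ 544.67 -220.31  202.23] [-3.13532979e+00  2.93043478e-03  1.17504604e+00] [-1.0134054  -0.3707122  -0.11282728]
```

View pics/wrist9.png

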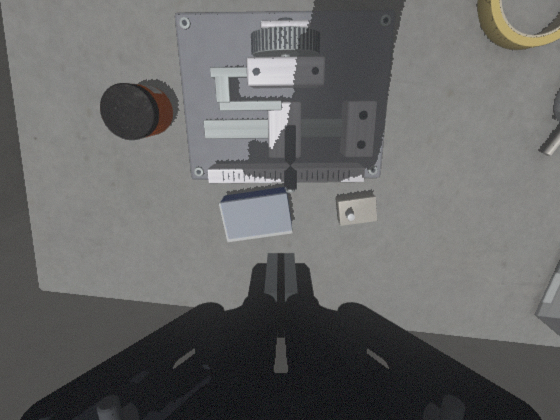

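The nibs line up at about (291,165), and the loose parts look untouched.

```bash
python3 -c "
from cell import ctrl
print(ctrl.finish_job())"
```

```text
the job is handed in; nothing more can be done
None
```

The jaw is set: I rolled the wheel top towards +y in five strokes with the closed fingertips. The jaw nib now points at the gauge clip's nib. I then lifted the finger clear and handed the job in at about 13 s.

- **Nib alignment:** in the last close wrist view the tips were about 0.3 px apart, roughly 0.2 mm, with the jaw very slightly short. The previous stroke had left it 1.1 mm short. I did not correct the last 0.2 mm.
- **Press force:** most readings at the wheel were 4 to 11 N. One reading in the second stroke was about 16 N, above the 3 to 10 N suggested. I eased off straight away; this is far below the 40 N limit.
- **Surroundings:** the block, box, jar and strip carrier stood at the same places by eye in the final scene view, and the block, box and jar also in the last wrist view. I pushed the jaw only through the wheel. Wrist force was about 1 N with the tool clear at the end.
- **Disagreement:** the wrist camera and the fixed cameras placed the fixture about 2 to 3 mm apart. I used wrist-camera positions relative to each other for the wheel and nibs, so this does not affect the alignment figure.

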